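# Tip the field probe upright and hang it in the magnet's fork

### The arm

A 7-joint arm with a two-finger parallel gripper is mounted at the origin on the work surface. World frame = base frame: x ahead of the robot, y to its left, z up, the work surface at z = 0. Lengths are in mm, angles in rad, forces in N, time in s.
With the tool pointing down it reaches from about 350 to 900 mm from the base axis. Payload 19.9 kg.
Tool frame: the origin (TCP) lies between the finger pads; the fingertips stand 17 mm ahead of it and the grasp point (between the pads) lies 2 mm behind it; z points along the fingers, y is the direction in which the jaws open and shut (so a half turn about z gives the same grasp; the last joint's range is limited). The gripper opens to 94 mm and grips with 3 to 60 N. Pads are 16 mm wide; open, the fingers measure 119 mm over their backs; the gripper's body (75 mm by 177 mm) begins 78 mm behind the grasp point.
Start: joints at [-1.375, 0.417, -0.01, 1.614, 0.005, 1.111, -0.053], TCP at [147.219, 607.392, 201.625] pointing down, gripper open.
Joint ranges: [-2.81, 2.81], [-0.39, 2.02], [-1.27, 1.25], [0.06, 2.57], [-1.19, 4.33], [0.19, 2], [-2.82, 2.82]. Speed limits (rad/s): [1.89, 1.89, 2.39, 2.39, 3.01, 3.01, 3.01].

### API

Orientations are given as a 3x3 rotation matrix whose columns are the frame's x, y, z axes.
In Python, from cell import status, eyes, robot gives the robot as it stands. The module is installed in compiled form; this text tells all that it offers.
- The arm moves only by the tool drive_tool, never from a script. Its argument "moves" is a list that holds one entry, the list of rows, each a list of 6 numbers: the shift along the tool's x, y, z in mm, then the turn, a rotation vector about the tool's x, y, z in rad. In form: [[[x, y, z, rx, ry, rz], ...]]. A call has exactly 10 rows; each row is the pose to reach, as a shift and turn from the pose commanded when the call began, along the tool's axes at that moment; what a row does not reach only later rows make up. A row lasts 1/12 s, in which the tool goes at most 41.7 mm and 7.16 degrees, less where a joint would pass 70% of its speed; a pose out of reach is approached as far as the arm can. A call with a gripper value outside its range is refused whole. "grip" is the finger opening in mm, from 0 to 94, set as the call begins (left out, the last holds). The fingers move at their own pace and stop on an object; "squeeze" is the grip in N (left out, the last holds). Time passes only in rows, so rows that repeat a pose let the fingers close, or fill a call up. It gives the time, the measured TCP pose, the force and the opening at its end, in the units of the state.
- status.sense(): the state, without advancing time (a new reading comes with each control period).
- eyes.snapshot(name): name is "side" or "top"; returns a dict with "image" (480x640x3 uint8, red, green, blue), "K" (3x3 intrinsics, pixels), "R" (3x3) and "t" (3): a world point X has camera coordinates R X + t. Camera axes: x right, y down, z forward; pixel columns grow to the right and rows downward; lengths in mm; the calibration is good to about 2 mm. A picture is of the moment at which its call begins. There is no depth.
- robot.sign_off(): hands the job in, once; it reports no verdict.
The state is a dict: "clock": time; "joint_positions": joint angles; "joint_velocities": joint speeds; "tau": joint torques, N m; "position": TCP position; "tool_rot": TCP orientation; "wrist_force": force on the tool from outside, world axes, zero at the start; "wrist_torque": the same for the moment, N m; "width": finger opening in mm.
Only numpy, scipy, OpenCV 4.12 (cv2) and the standard library are available. Lean on these libraries where they do the work, as an engineer would, in place of code of your own. Each camera call takes 0.05 s, during which the arm holds its last target. There are 200 camera calls.

### The job

Lay the field probe flat in the trough of the tilting cradle, with its thin stem towards the hinge, and let go of it; then press the cradle's paddle down until the trough stands fully up against its stop, with the probe still in it. Take the probe again by its raised handle and hang it upright in the fork over the magnet's gap, stem down and crosspiece fully down between the lips of the fork arms, and let go. Leave the other things on the bench where they are.

Things in the scene. Friction and masses are not known exactly. Their poses are not given: they have to be found in the camera images.
- probe_cross (a point): Field probe, rigid, 194 mm long, 0.08-0.17 kg, lying flat at the start: grey square handle, black crosspiece (14 mm along the probe, 36 wide, 20 thick), thin round steel stem. Point: crosspiece centre, on the probe's axis, 10 mm above the bench when lying. x axis along the probe to the handle's end, y along the 36 mm width (level when lying). Same when turned half round its axis.
- probe_handle (a point): Centre of the probe's handle, 100 mm long, 20 x 20 mm, 57 mm from probe_cross along x (handle from x = +7 to +107 mm of probe_cross); same axes. The stem, 10 mm diameter, runs from x = -7 to -87 mm of probe_cross. The probe balances about 19 mm from probe_cross on its handle side.
- stand: The cradle's fixed stand: steel plate 270 x 70 x 12 mm (x = -105 to +165 mm), two posts beside the hinge, 68 mm over all, 110 mm high. Origin on the bench right below the hinge; x axis level, towards the trough's free end, y along the hinge line, which is 95 mm above the bench. A rest 14 mm wide stands under the trough at x = 105 to 119 mm.
- trough (a joint): Angle of the tilting trough, rad: 0 = level (start), grows as its free end rises, 1.22 = fully up against the stop (70 degrees). A stiff friction hinge (about 0.35 N m): it stays where it is left, and takes roughly 4 to 12 N on the paddle.
- trough_seat (a point): Where probe_cross lies when the probe is in the aluminium trough with its stem's tip on the foot plate; turns with the trough, 89 mm from the hinge along x, 22 mm above it along z when level. x along the trough away from the hinge, y along the hinge line, z out of the trough. The probe lies with its x along this x; laid up to 10 mm farther out, it slides home when tipped.
- trough_floor (a point): Point on the trough's floor, 10 mm under trough_seat, same axes, measures from here. Floor bar 14 mm wide (fingers pass beside it), 10 thick, to x = +61. Side cheeks for the crosspiece 42 apart, x = -12 to 12, 20 high plus 10 of flare. Stem guides 15 apart, x = -74 to -64, as high. Foot plate at x = -87, 22 high. Beyond x = 13 nothing stands beside the handle.
- paddle (a point): Middle of the black paddle's upper face, 55 x 46 mm, turns with the trough; on the hinge's other side, 50 to 105 mm from it. It slopes up away from the hinge at 35 degrees with the trough level, down at 35 degrees with it fully up. Closed fingers pressing straight down 65 mm from the hinge (stand's x = -65 mm) stay on it; its face there goes from about 150 down to 55 mm above the bench.
- fork_seat (a point): Where probe_cross lies when the probe hangs in the fork, 157 mm above the bench, over the middle of the magnet's gap. z up, y across the slot (the crosspiece's 36 mm lie along y, either way round); the slot is 16 mm wide, open towards -x, closed behind x = +15 mm. The stem can come in through the open front with the crosspiece above the lips.
- fork_top (a point): Level of the two fork arms' upper faces, 7 mm under fork_seat, 150 mm above the bench, same axes. Arms 12 mm thick, 16 wide, x = -20 to +32 mm. Lips 5 mm high and 6 wide cross each arm, inner faces at x = -14 and +14 mm: the crosspiece (20 mm in x) drops between them.
- magnet: Fixed electromagnet: blue base plate 160 x 200 x 20 mm (x = -60 to +100 mm), blue uprights at y = +-83 mm up to 125 mm, copper coils; the gap between the poles is 40 mm wide in y. At x = 60 to 115 mm a clamp and a rod up to 195 mm carry the fork. Origin on the bench under fork_seat; same axes.
- calculator: Bystander: pocket calculator, black, 80 x 150 x 14 mm, lying flat; origin under its centre.
- weight: Bystander: brass weight, 38 mm diameter, 56 mm high; origin under its centre.
- meter: Bystander: blue hand multimeter lying flat, 165 x 85 x 38 mm; origin under its centre.
- compass: Bystander: round brass plotting compass, 48 mm diameter, 10 mm high; origin under its centre.
- core: Bystander: dark iron core block, 40 x 100 x 38 mm; origin under its centre.
- pencil: Bystander: wooden pencil, 165 mm long, 8 mm thick; origin under it, near its middle.

How it is judged (in metres and radians):
On the way, in this order (a step that is already met when the one before it is completed fails the run):
1. the probe lies in the level trough, stem towards the hinge, let go (x of probe_cross in the frame of trough_seat between -0.004 and 0.014 m and y of probe_cross in the frame of trough_seat between -0.006 and 0.006 m and z of probe_cross in the frame of trough_seat between -0.004 and 0.004 m and angle between the x axis of probe_cross and the x axis of trough_seat, either way round below 0.07 rad and x of probe_handle in the frame of trough_seat above 0.04 m and contact force between the fingers and probe below 0.2 N and value of joint trough below 0.1 rad), for 0.2 s.
2. the trough is on its way up (over 0.4 rad), pressed at its paddle (value of joint trough above 0.4 rad and distance between the grasp point and paddle below 0.08 m), for 0.02 s.
3. the trough stands fully up (over 1.12 rad) with the probe still in it and not held (x of probe_cross in the frame of trough_seat between -0.004 and 0.014 m and y of probe_cross in the frame of trough_seat between -0.006 and 0.006 m and z of probe_cross in the frame of trough_seat between -0.004 and 0.004 m and angle between the x axis of probe_cross and the x axis of trough_seat, either way round below 0.07 rad and x of probe_handle in the frame of trough_seat above 0.04 m and contact force between the fingers and probe below 0.2 N and value of joint trough above 1.12 rad), for 0.2 s.
At the end, for the whole second after the job is handed in: The probe hangs at rest and released in the fork, handle up and within 0.09 rad of upright, its crosspiece's centre within 8 mm sideways and about 4 mm in height of fork_seat, its width across the slot within 0.35 rad; the bystanders are within 30 mm of where they started (horizontal distance between probe_cross and fork_seat below 0.008 m and z of probe_cross in the frame of fork_seat between -0.004 and 0.0035 m and angle between probe_cross's own x axis and vertical below 0.09 rad and angle between the y axis of probe_cross and the y axis of fork_seat, either way round below 0.35 rad and linear speed of probe below 0.02 m/s and distance of each of calculator, weight, meter, compass, core, pencil from where it was at the start of the episode below 0.03 m); the robot touches nothing.
It fails at once if the trough is swung by pulling on the probe in the gripper rather than by its paddle (value of joint trough between 0.35 and 0.85 rad and contact force between the fingers and probe above 1 N).
It fails at once if a bystander is shifted by more than 30 mm (distance of any of calculator, weight, meter, compass, core, pencil from where it was at the start of the episode above 0.03 m).
It also fails if it takes over 69 s, if anything falls off the work surface, if the arm or the gripper's body presses on something with over 40 N, if the wrist force passes 120 N, or if a joint passes its speed limit or range.

## Working session

There is one attempt and no reset: what is moved stays moved. The work goes in short steps, Python scripts to look and compute and a tool call to move; the robot and the scene stay as the last step left them, time stands still between calls to the robot, and variables do not carry over. Pictures are saved under pics/ and viewed, about 8 in all and at most 12, crops included, and the job is handed in when it is done.

Besides the shell and the picture viewer there is one more tool, called after "Emit:" as a command line: name --argument value ..., lists and objects as JSON in quotes. drive_tool: Moves the arm, as the interface text tells. Its arguments: {"type":"object","properties":{"moves":{"type":"array","items":{"type":"array","items":{"type":"array","items":{"type":"number"}}}},"grip":{"type":"number"},"squeeze":{"type":"number"}},"required":["moves"]}

```bash
mkdir -p pics; python3 - <<'E'
from cell import status, eyes, robot
import cv2,pickle
d={n:eyes.snapshot(n) for n in("top","side")}
pickle.dump(d,open("s0.pkl","wb"))
for n in d:
    cv2.imwrite(f"pics/{n}0.png",d[n]["image"][:,:,::-1]); print(n,d[n]["K"],d[n]["R"],d[n]["t"])
print(status.sense())
E
```

```text
top [[592.54243709   0.         323.54843428]
 [  0.         592.54243709 241.88584901]
 [  0.           0.           1.        ]] [[ 0.01581856 -0.99987364 -0.00157203]
 [-0.99177893 -0.01549079 -0.12702203]
 [ 0.12698163  0.00356842 -0.99189865]] [  46.15128612  571.71624204 1273.63860916]
side [[512.67093845   0.         308.75343787]
 [  0.         512.67093845 237.75860703]
 [  0.           0.           1.        ]] [[-0.81180621 -0.58360202 -0.01947704]
 [-0.43648794  0.62864749 -0.64364635]
 [ 0.3878775  -0.51401461 -0.76507518]] [510.12107736 299.54768737 945.39253551]
{'clock': 0.1, 'joint_positions': array([-1.37451575,  0.41792946, -0.01030888,  1.61408531,  0.00471847,
        1.11073473, -0.052998  ]), 'joint_velocities': array([ 0.00105417, -0.00127758, -0.00054052, -0.00115633,  0.0005346 ,
       -0.00042091, -0.00025322]), 'tau': array([ 1.19159973e-03, -8.52588201e+01,  6.39117714e-01, -4.26703191e+01,
       -4.90219030e-02,  1.63304934e-02, -5.97749647e-06]), 'position': array([147.14857329, 607.07677901, 201.09041431]), 'tool_rot': array([[-9.71868679e-01,  2.35523339e-01, -1.67311800e-04],
       [ 2.35523377e-01,  9.71868037e-01, -1.12113131e-03],
       [-1.01447598e-04, -1.12899824e-03, -9.99999358e-01]]), 'wrist_force': array([-0.25634178,  0.01656829,  0.61701892]), 'wrist_torque': array([ 0.04408016, -0.02794743,  0.01574517]), 'width': 93.57976036766256}
```

View pics/top0.png

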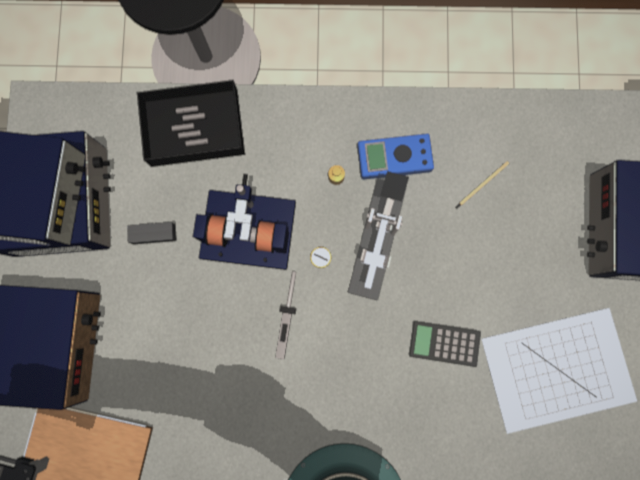

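View pics/side0.png

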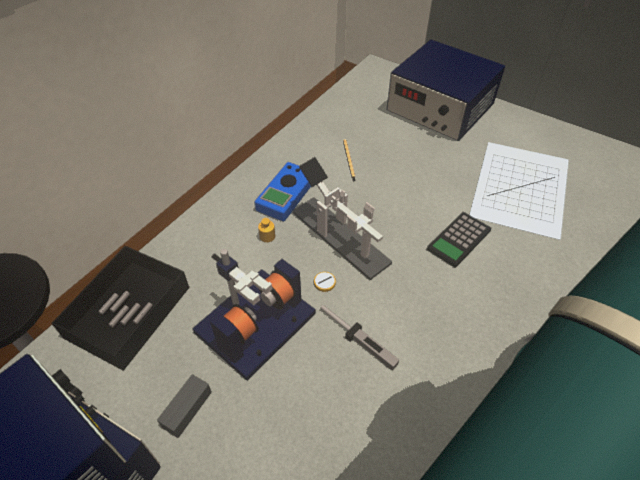

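The top view shows the probe at (280–294, 272–358) with the stem up. The stand runs from the paddle at (395,187) to the plate end at (365,297), and the fork is at (240,215). The side view agrees. I'll take enlarged crops for measuring.

```bash
cat > h.py <<'E'
import numpy as np,cv2,pickle
def ray(c,u,v):
    d=c["R"].T@np.linalg.solve(c["K"],[u,v,1.]); return -c["R"].T@c["t"],d
def onz(c,u,v,z):
    o,d=ray(c,u,v); return o+d*(z-o[2])/d[2]
def proj(c,X):
    p=c["K"]@(c["R"]@np.asarray(X,float)+c["t"]); return p[:2]/p[2]
def crop(im,x0,y0,x1,y1,s,name):
    cv2.imwrite(name,cv2.resize(im[y0:y1,x0:x1,::-1],None,fx=s,fy=s,interpolation=cv2.INTER_CUBIC))
def tri(a,pa,b,pb):
    A=[];B=[]
    for c,p in((a,pa),(b,pb)):
        o,d=ray(c,*p); d/=np.linalg.norm(d); M=np.eye(3)-np.outer(d,d); A.append(M);B.append(M@o)
    X=np.linalg.lstsq(np.vstack(A),np.hstack(B),rcond=None)[0]
    return X
E
python3 - <<'E'
from h import *
d=pickle.load(open("s0.pkl","rb"))
crop(d["top"]["image"],190,160,420,370,2.85,"pics/tc.png")
crop(d["side"]["image"],185,145,415,375,2.6,"pics/sc.png")
E
```

```text
(no output)
```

View pics/tc.png

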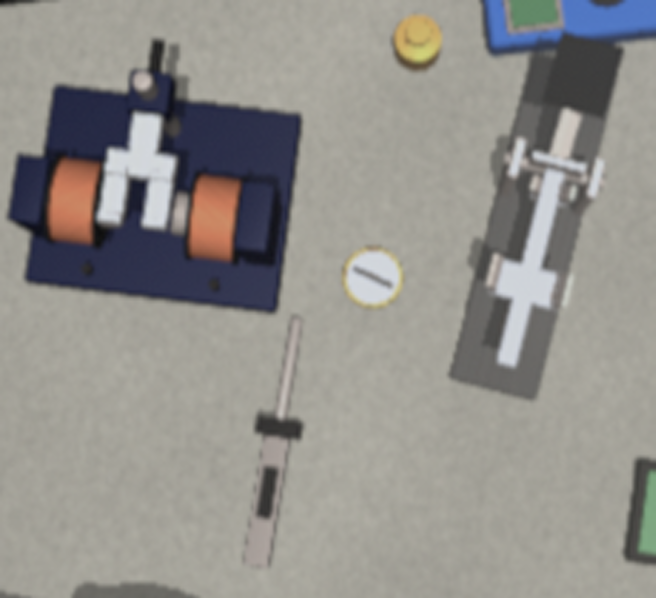

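View pics/sc.png

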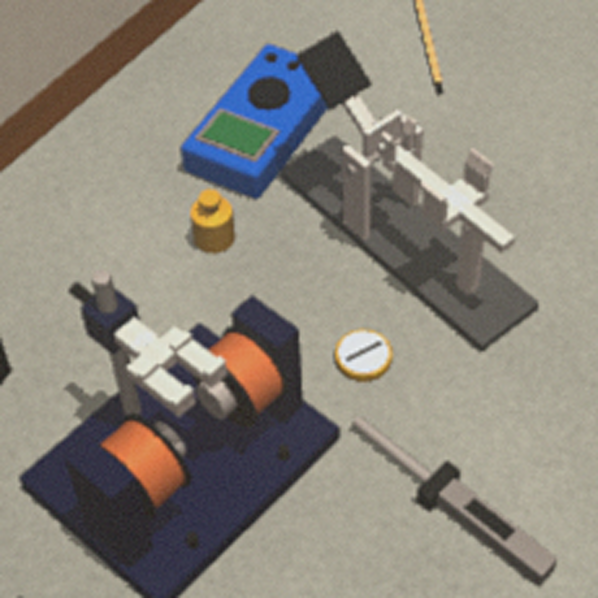

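Crop positions: probe tip at (296,318), handle end at (257,565), trough bar end at (508,367), post tops at (516,158) and (594,178), and fork arm front edges at (98–122,221) and (142–168,228). Next I convert these by rays.

```bash
python3 - <<'E'
from h import *
np.set_printoptions(precision=1,suppress=True)
d=pickle.load(open("s0.pkl","rb"));T=d["top"];S=d["side"]
t=lambda u,v:((u+.5)/2.85-.5+190,(v+.5)/2.85-.5+160)
s=lambda u,v:((u+.5)/2.6-.5+185,(v+.5)/2.6-.5+145)
im=T["image"].astype(int)
P=lambda n,u,v,z:print(n,onz(T,*t(u,v),z))
print("cams",-T["R"].T@T["t"],-S["R"].T@S["t"])
P("tip",296,318,10);P("hend",257,567,20);P("crossTopFarL",258,413,20);P("crFarR",302,421,20);P("crNearR",300,436,20);P("crNearL",256,429,20)
P("hnearcross",273,438,20)
P("plateL",451,377,12);P("plateR",535,397,12)
P("plateFarL",533,50,12)
P("barendL",497,364,107);P("barendR",518,368,107);P("barfar",556,172,107);
P("postL",516,158,110);P("postR",594,178,110)
P("cheekL",494,272,127);P("cheekR",567,291,127)
for n,a in dict(fL0=(98,220),fL1=(122,223),fR0=(142,226),fR1=(168,230),fLback=(107,150),fRback=(177,157),stemL=(130,112),stemR=(160,115)).items(): P(n,*a,150)
for n,a in dict(baseNL=(27,282),baseNR=(275,310),baseFR=(301,116),baseFL=(56,87)).items(): P(n,*a,20)
print("tri bar end",tri(T,t(508,367),S,s(497,243)),"tri fork R end",tri(T,t(168,230),S,s(225,371)), "tri fork L", tri(T,t(98,222),S,s(178,411)))
print("probe tip side",onz(S,*s(356,424),10), "hend top side",onz(S,*s(546,560),20))
E
```

```text
cams [ 404.6   50.5 1336. ] [178.2 595.3 926. ]
tip [506.9 121.5  10. ]
hend [314.5 146.6  20. ]
crossTopFarL [431.9 148.7  20. ]
crFarR [426.3 114.5  20. ]
crNearR [414.7 115.8  20. ]
crNearL [419.5 150.   20. ]
hnearcross [412.8 136.7  20. ]
plateL [462.4  -0.9  12. ]
plateR [447.9 -66.6  12. ]
plateFarL [724.9 -63.8  12. ]
barendL [468.2 -30.5 107. ]
barendR [465.6 -45.8 107. ]
barfar [610.2 -73.  107. ]
postL [619.7 -43.2 110. ]
postR [ 605.7 -100.6  110. ]
cheekL [533.2 -26.5 127. ]
cheekR [520.3 -79.1 127. ]
fL0 [563.5 255.9 150. ]
fL1 [561.6 238.8 150. ]
fR0 [559.7 224.5 150. ]
fR1 [557.1 206.  150. ]
fLback [613.9 251.3 150. ]
fRback [609.6 201.3 150. ]
stemL [641.7 235.9 150. ]
stemR [639.9 214.4 150. ]
baseNL [531.  332.2  20. ]
baseNR [512.1 137.5  20. ]
baseFR [666.6 120.5  20. ]
baseFL [687.  315.8  20. ]
tri bar end [472.  -35.8 107.6] tri fork R end [559.  207.3 146.5] tri fork L [562.2 255.6 153.4]
probe tip side [508.7 120.1  10. ] hend top side [323.3 141.4  20. ]
```

```bash
cat >> h.py <<'E'
from scipy.spatial.transform import Rotation as Ro
def yaw(deg,tilt=0):
    """tool down, jaw axis y=(sin a,cos a,0); tilt: degrees, tool z leans away from robot (+)"""
    a=np.radians(deg); R=np.array([[-np.cos(a),np.sin(a),0],[np.sin(a),np.cos(a),0],[0,0,-1]])
    return R@Ro.from_rotvec([0,np.radians(-tilt),0]).as_matrix()
def delta(pos,R,s=None):
    from cell import status
    s=s or status.sense(); R0=s["tool_rot"]
    sh=R0.T@(np.array(pos,float)-s["position"]); rv=Ro.from_matrix(R0.T@R).as_rotvec()
    print("t",round(s["clock"],2),"pos",s["position"].round(1),"w",round(s["width"],1),"F",s["wrist_force"].round(1),"-> shift",sh.round(1),"rot",rv.round(3))
E
python3 -c "
from h import *
print(yaw(0,20)[:,2])
delta([386,137.2,120],yaw(7.5))"
```

```text
[ 0.34202014  0.         -0.93969262]
t 0.1 pos [147.1 607.1 201.1] w 93.6 F [-0.3  0.   0.6] -> shift [-342.8 -400.3   81.6] rot [-0.001  0.    -0.107]
```

Emit:
drive_tool --moves '[[[-10,-12,2,0,0,0],[-35,-40,6,0,0,-0.01],[-60,-70,14,0,0,-0.02],[-86,-100,20,0,0,-0.03],[-112,-130,26,0,0,-0.04],[-138,-160,32,0,0,-0.05],[-164,-190,38,0,0,-0.06],[-190,-220,44,0,0,-0.07],[-216,-250,50,0,0,-0.08],[-242,-280,56,0,0,-0.09]]]' --grip 60

```text
clock: 0.93
position: [316.8, 276.4, 145.4]
tool_rot: [[-0.989, 0.147, 0.0], [0.147, 0.989, 0.0], [0.0, 0.0, -1.0]]
wrist_force: [0.9, 0.2, 0.1]
width: 60.6
```

Emit:
drive_tool --moves '[[[-22,-27,5,0,0,-0.01],[-44,-53,10,0,0,-0.017],[-64,-77,15,0,0,-0.017],[-80,-96,20,0,0,-0.017],[-90,-110,24,0,0,-0.017],[-96,-117,25,0,0,-0.017],[-98,-120,25,0,0,-0.017],[-98,-120,25,0,0,-0.017],[-98,-120,25,0,0,-0.017],[-98,-120,25,0,0,-0.017]]]'

```text
clock: 1.77
position: [395.4, 145.9, 120.8]
tool_rot: [[-0.992, 0.129, 0.0], [0.129, 0.992, 0.0], [-0.0, 0.0, -1.0]]
wrist_force: [-0.2, -0.4, 0.6]
width: 60.0
```

```bash
python3 - <<'E'
from h import *
from cell import eyes
delta([386,137.2,19],yaw(7.5))
c=eyes.snapshot("side"); crop(c["image"],300,250,460,410,3.5,"pics/s1.png"); pickle.dump(c,open("s1.pkl","wb"))
E
```

```text
t 1.77 pos [395.4 145.9 120.8] w 60.0 F [-0.2 -0.4  0.6] -> shift [  8.2  -9.9 101.8] rot [0.    0.    0.001]
```

View pics/s1.png

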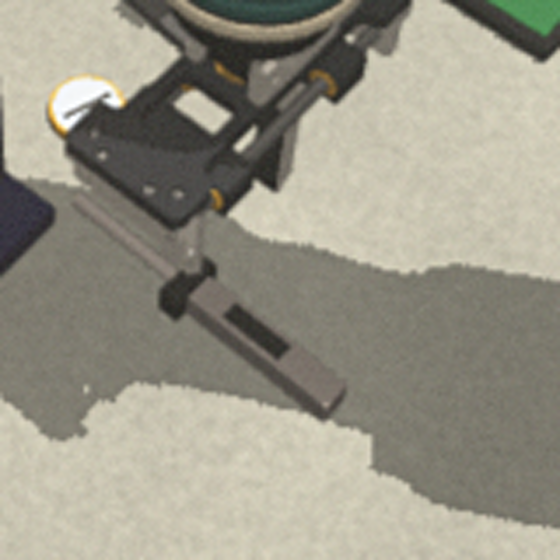

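The gripper is above the probe at crop (200,240) with the jaws across it, so I descend and grip.

Emit:
drive_tool --moves '[[[2,-3,8,0,0,0],[5,-6,25,0,0,0],[7,-9,45,0,0,0],[8,-10,65,0,0,0],[8,-10,82,0,0,0],[8,-10,94,0,0,0],[8,-10,100,0,0,0],[8,-10,102,0,0,0],[8,-10,102,0,0,0],[8,-10,102,0,0,0]]]'

```text
clock: 2.65
position: [386.7, 136.4, 19.1]
tool_rot: [[-0.991, 0.13, 0.001], [0.13, 0.991, 0.0], [-0.001, 0.0, -1.0]]
wrist_force: [-0.7, 0.8, 0.0]
width: 60.0
```

Emit:
drive_tool --moves '[[[0,0,0,0,0,0],[0,0,0,0,0,0],[0,0,0,0,0,0],[0,0,0,0,0,0],[0,0,0,0,0,0],[0,0,0,0,0,0],[0,0,0,0,0,0],[0,0,0,0,0,0],[0,0,0,0,0,0],[0,0,0,0,0,0]]]' --grip 5 --squeeze 35

```text
clock: 3.48
position: [386.5, 136.3, 18.7]
tool_rot: [[-0.991, 0.13, -0.0], [0.13, 0.991, -0.0], [-0.0, -0.0, -1.0]]
wrist_force: [-0.3, -0.0, -0.1]
width: 5.2
```

Emit:
drive_tool --moves '[[[0,0,-4,0,0,0],[0,0,-15,0,0,0],[0,0,-30,0,0,0],[0,0,-50,0,0,0],[0,0,-75,0,0,0],[0,0,-100,0,0,0],[0,0,-125,0,0,0],[0,0,-143,0,0,0],[0,0,-150,0,0,0],[0,0,-150,0,0,0]]]'

```text
clock: 4.32
position: [387.1, 136.6, 170.0]
tool_rot: [[-0.991, 0.13, 0.002], [0.13, 0.991, 0.001], [-0.002, 0.002, -1.0]]
wrist_force: [-0.1, -0.1, -1.2]
width: 5.0
```

```bash
python3 - <<'E'
from h import *
from cell import eyes
delta([386,137.2,170],yaw(7.5))
c=eyes.snapshot("side"); crop(c["image"],250,190,490,370,3,"pics/s2.png"); pickle.dump(c,open("s2.pkl","wb"))
E
```

```text
t 4.32 pos [387.1 136.6 170. ] w 5.0 F [-0.1 -0.1 -1.2] -> shift [1.2 0.4 0. ] rot [0.002 0.002 0.   ]
```

View pics/s2.png

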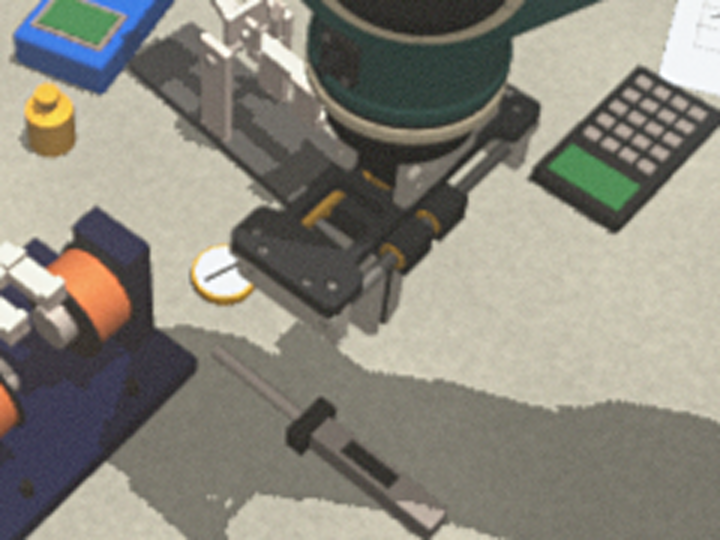

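The fingers closed on nothing, and the probe still lies where it was, with its tip at crop (215,352). I'll check where the gripper appears against its reported pose.

```bash
python3 - <<'E'
from h import *
from cell import eyes
for f,o,s in(("s1.pkl",(300,250),3.5),("s2.pkl",(250,190),3)):
    c=pickle.load(open(f,"rb"))
    for X in ([387.1,136.6,170],[387.1,136.6,153],[395.4,145.9,120.8],[395.4,145.9,103.8],[386.5,136.3,2]):
        print(f,X,(proj(c,X)-o)*s)
c=eyes.snapshot("top"); pickle.dump(c,open("t2.pkl","wb")); print(proj(c,[387,136.6,170]),proj(c,[387,136.6,0]))
crop(c["image"],190,220,400,400,3.5,"pics/t2.png")
E
```

```text
s1.pkl [387.1, 136.6, 170] [256.7983817  171.68532359]
s1.pkl [387.1, 136.6, 153] [254.21391477 190.22993695]
s1.pkl [395.4, 145.9, 120.8] [226.44467609 228.66945297]
s1.pkl [395.4, 145.9, 103.8] [224.37700733 245.72070552]
s1.pkl [386.5, 136.3, 2] [235.31603853 334.42735375]
s2.pkl [387.1, 136.6, 170] [370.1128986  327.15884879]
s2.pkl [387.1, 136.6, 153] [367.89764124 343.05423167]
s2.pkl [395.4, 145.9, 120.8] [344.09543665 376.00238826]
s2.pkl [395.4, 145.9, 103.8] [342.32314914 390.61774759]
s2.pkl [386.5, 136.3, 2] [351.6994616 466.6520175]
[280.14513391 326.14408356] [285.79564418 325.07653946]
```

View pics/t2.png

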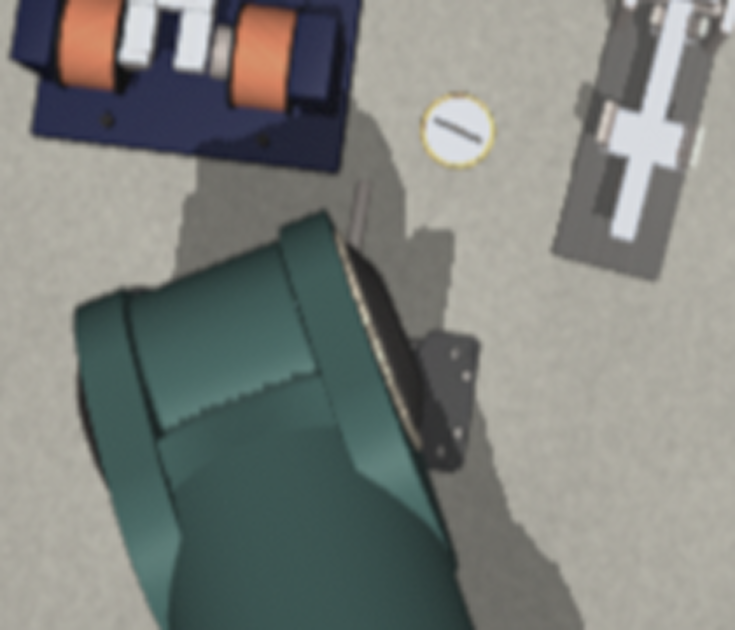

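```bash
python3 - <<'E'
from h import *
np.set_printoptions(precision=1,suppress=True)
p=np.array([387.1,136.6,170]);R=yaw(7.5)
for f,o,s in(("t2.pkl",(190,220),3.5),("s2.pkl",(250,190),3)):
    c=pickle.load(open(f,"rb"))
    for h in(-76,-96,-116):
        print(f,h,[((proj(c,p+R@[a,b,h])-o)*s).round(0).tolist() for a in(-37.5,37.5) for b in(-88.5,88.5)])
d=pickle.load(open("s0.pkl","rb"))
print(proj(d["top"],[147,607,201]))
im=pickle.load(open("t2.pkl","rb"))["image"]
E
```

```text
t2.pkl -76 [[483.0, 327.0], [149.0, 277.0], [462.0, 471.0], [125.0, 420.0]]
t2.pkl -96 [[484.0, 326.0], [143.0, 276.0], [462.0, 473.0], [118.0, 422.0]]
t2.pkl -116 [[484.0, 326.0], [137.0, 274.0], [462.0, 476.0], [112.0, 423.0]]
s2.pkl -76 [[425.0, 124.0], [221.0, 311.0], [532.0, 192.0], [330.0, 395.0]]
s2.pkl -96 [[429.0, 101.0], [221.0, 290.0], [538.0, 170.0], [333.0, 374.0]]
s2.pkl -116 [[432.0, 77.0], [221.0, 267.0], [544.0, 146.0], [335.0, 352.0]]
[ 21.2 453.4]
```

```bash
python3 - <<'E'
from h import *
a=pickle.load(open("s2.pkl","rb"));b=pickle.load(open("s1.pkl","rb"))
p=np.array([387.1,136.6,170]);q=np.array([395.4,145.9,120.8]);R=yaw(7.5)
def mk(c,p,w,x,y):
    im=np.ascontiguousarray(cv2.resize(c["image"][y:y+70,x:x+70,::-1],None,fx=5.6,fy=5.6,interpolation=cv2.INTER_CUBIC))
    for k in(-1,1):
        for h in(17,0,-30,-60):
            u=(proj(c,p+R@[0,k*w/2,h])-[x,y]+.5)*5.6; cv2.circle(im,tuple(int(i) for i in u),3,(0,0,255) if h==17 else (0,255,0),-1)
    return im
cv2.imwrite("pics/z.png",np.hstack([mk(a,p,5,335,255),mk(b,q,60,325,270)]))
E
```

```text
(no output)
```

View pics/z.png

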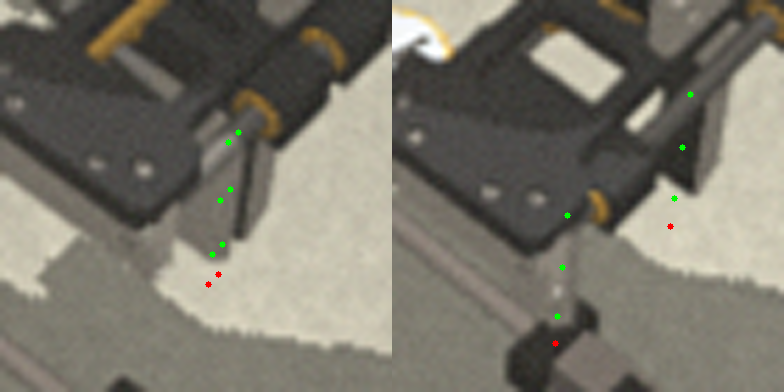

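The visible fingertips sit about 17–20 mm higher than the reported pose implies, so they closed just above the 20 mm handle. I'll open, go down to the previous height, then descend further while watching the force.

Emit:
drive_tool --moves '[[[0,0,15,0,0,0],[0,0,40,0,0,0],[0,0,65,0,0,0],[0,0,90,0,0,0],[0,0,115,0,0,0],[0,0,133,0,0,0],[0,0,145,0,0,0],[0,0,151,0,0,0],[0,0,153,0,0,0],[0,0,155,0,0,0]]]' --grip 50

```text
clock: 5.25
position: [386.2, 136.0, 13.3]
tool_rot: [[-0.991, 0.131, -0.001], [0.131, 0.991, -0.001], [0.001, -0.001, -1.0]]
wrist_force: [0.1, -0.3, 0.4]
width: 50.0
```

Emit:
drive_tool --moves '[[[0,0,1,0,0,0],[0,0,2,0,0,0],[0,0,3,0,0,0],[0,0,4,0,0,0],[0,0,5,0,0,0],[0,0,6,0,0,0],[0,0,7,0,0,0],[0,0,8,0,0,0],[0,0,8,0,0,0],[0,0,8,0,0,0]]]'

```text
clock: 6.08
position: [386.4, 136.2, 5.6]
tool_rot: [[-0.991, 0.13, -0.0], [0.13, 0.991, -0.0], [0.0, -0.0, -1.0]]
wrist_force: [0.4, -0.5, 0.7]
width: 49.9
```

Emit:
drive_tool --moves '[[[0,0,0.5,0,0,0],[0,0,1,0,0,0],[0,0,1.5,0,0,0],[0,0,2,0,0,0],[0,0,2.5,0,0,0],[0,0,3,0,0,0],[0,0,3,0,0,0],[0,0,3,0,0,0],[0,0,3,0,0,0],[0,0,3,0,0,0]]]'

```text
clock: 6.92
position: [386.5, 136.3, 2.7]
tool_rot: [[-0.991, 0.13, 0.0], [0.13, 0.991, -0.0], [-0.0, -0.0, -1.0]]
wrist_force: [-0.5, -0.4, -0.5]
width: 50.2
```

Emit:
drive_tool --moves '[[[0,0,0,0,0,0],[0,0,0,0,0,0],[0,0,0,0,0,0],[0,0,0,0,0,0],[0,0,0,0,0,0],[0,0,0,0,0,0],[0,0,0,0,0,0],[0,0,0,0,0,0],[0,0,0,0,0,0],[0,0,0,0,0,0]]]' --grip 5 --squeeze 35

```text
clock: 7.75
position: [386.5, 136.3, 2.7]
tool_rot: [[-0.991, 0.13, -0.0], [0.13, 0.991, -0.0], [-0.0, -0.0, -1.0]]
wrist_force: [-0.5, 0.8, 0.5]
width: 19.6
```

Gripped at 19.6 mm. Lifting, then carrying it over the trough.

Emit:
drive_tool --moves '[[[0,0,-4,0,0,0],[0,0,-15,0,0,0],[0,0,-30,0,0,0],[0,0,-50,0,0,0],[0,0,-75,0,0,0],[0,0,-100,0,0,0],[0,0,-125,0,0,0],[0,0,-148,0,0,0],[0,0,-160,0,0,0],[0,0,-160,0,0,0]]]'

```text
clock: 8.58
position: [387.5, 136.7, 165.0]
tool_rot: [[-0.991, 0.13, 0.003], [0.131, 0.991, 0.002], [-0.003, 0.003, -1.0]]
wrist_force: [0.2, 0.0, -1.7]
width: 19.6
```

```bash
python3 -c "
from h import *
delta([488.4,-42.4,155],yaw(13.5))"
```

```text
t 8.58 pos [387.5 136.7 165. ] w 19.6 F [ 0.2  0.  -1.7] -> shift [-123.4 -164.5   10. ] rot [0.003 0.003 0.105]
```

Emit:
drive_tool --moves '[[[-5,-6,0,0,0,0.005],[-16,-21,0,0,0,0.015],[-32,-42,0,0,0,0.03],[-50,-67,0,0,0,0.045],[-70,-93,0,0,0,0.06],[-88,-118,0,0,0,0.08],[-104,-140,0,0,0,0.095],[-116,-155,0,0,0,0.105],[-122,-163,2,0,0,0.105],[-123,-164,3,0,0,0.105]]]'

```text
clock: 9.42
position: [486.9, -45.1, 158.1]
tool_rot: [[-0.972, 0.237, -0.002], [0.237, 0.972, -0.002], [0.002, -0.002, -1.0]]
wrist_force: [0.0, 0.6, -1.7]
width: 19.4
```

Emit:
drive_tool --moves '[[[0,0,0,0,0,0],[0,0,0,0,0,0],[0,0,0,0,0,0],[0,0,0,0,0,0],[0,0,0,0,0,0],[0,0,0,0,0,0],[0,0,0,0,0,0],[0,0,0,0,0,0],[0,0,0,0,0,0],[0,0,0,0,0,0]]]'

```text
clock: 10.25
position: [487.0, -42.4, 159.7]
tool_rot: [[-0.972, 0.234, 0.0], [0.234, 0.972, -0.0], [-0.0, -0.0, -1.0]]
wrist_force: [0.0, -0.2, -1.1]
width: 19.5
```

```bash
python3 - <<'E'
from h import *
from cell import eyes
delta([488.4,-42.4,155],yaw(13.5))
t=eyes.snapshot("top");s=eyes.snapshot("side"); pickle.dump((t,s),open("p3.pkl","wb"))
def z(c,x,y,n,k): return cv2.resize(c["image"][y:y+n,x:x+n,::-1],None,fx=k,fy=k,interpolation=cv2.INTER_CUBIC)
cv2.imwrite("pics/p3.png",np.hstack([z(t,320,180,100,4),z(s,290,150,100,4)]))
E
```

```text
t 10.25 pos [487.  -42.4 159.7] w 19.5 F [ 0.  -0.2 -1.1] -> shift [-1.3  0.3  4.7] rot [-0.  0. -0.]
```

View pics/p3.png

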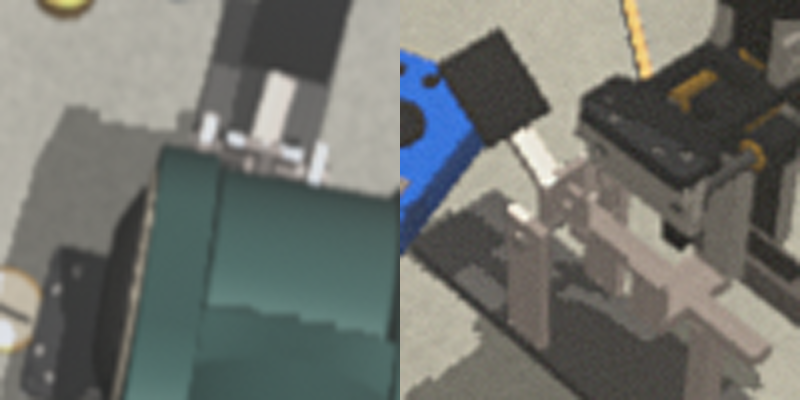

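```bash
python3 - <<'E'
from h import *
np.set_printoptions(precision=1,suppress=True)
t,s=pickle.load(open("p3.pkl","rb"))
c=np.array([521,-50.7,167]);x=np.array([-.9724,.2334,0]);y=np.array([.2334,.9724,0]);z=np.array([0,0,1.])
for a in(-7,7):
  for k in(-10,10): print("cross left end",a,k,(proj(s,c+a*x+18*y+k*z)-[290,150])*4+[400,0], "right", (proj(s,c+a*x-18*y+k*z)-[290,150])*4+[400,0])
print("handle end",[(proj(s,c+107*x+b*y+k*z)-[290,150])*4+[400,0] for b in(-10,10) for k in (-10,10)])
print("tip",(proj(s,c-87*x)-[290,150])*4+[400,0])
print("seat pt cheek tops",[(proj(s,np.array([527.3,-51.8,127])+b*y+a*x)-[290,150])*4+[400,0] for b in(-26,26) for a in(-12,12)])
print("barend",(proj(s,np.array([613.8,-72.6,107])+150*x)-[290,150])*4+[400,0])
E
```

```text
cross left end -7 -10 [661.6 242.4] right [711.5 208.5]
cross left end -7 10 [663.6 215.2] right [714.2 181.3]
cross left end 7 -10 [680.8 257.4] right [730.8 223.1]
cross left end 7 10 [683.1 230.3] right [733.8 195.9]
handle end [array([865.3, 341.3]), array([870.6, 314.5]), array([837.4, 362.2]), array([842.2, 335.5])]
tip [581.7 130.9]
seat pt cheek tops [array([702.6, 229.4]), array([734.8, 254. ]), array([632. , 277.5]), array([664.1, 303.1])]
barend [764.2 356.4]
```

Emit:
drive_tool --moves '[[[0,0,2,0,0,0],[0,0,6,0,0,0],[0,0,11,0,0,0],[0,0,16,0,0,0],[0,0,21,0,0,0],[0,0,25,0,0,0],[0,0,28,0,0,0],[0,0,30,0,0,0],[0,0,30,0,0,0],[0,0,30,0,0,0]]]'

```text
clock: 11.18
position: [487.1, -42.4, 129.7]
tool_rot: [[-0.972, 0.234, 0.0], [0.234, 0.972, -0.0], [-0.0, -0.0, -1.0]]
wrist_force: [0.8, 0.3, -1.7]
width: 19.7
```

Emit:
drive_tool --moves '[[[0,0,2,0,0,0],[0,0,4,0,0,0],[0,0,6,0,0,0],[0,0,8,0,0,0],[0,0,10,0,0,0],[0,0,12,0,0,0],[0,0,14,0,0,0],[0,0,16,0,0,0],[0,0,16,0,0,0],[0,0,16,0,0,0]]]'

```text
clock: 12.02
position: [487.0, -42.4, 113.6]
tool_rot: [[-0.972, 0.234, -0.0], [0.234, 0.972, -0.0], [0.0, -0.0, -1.0]]
wrist_force: [-0.5, 0.5, -2.2]
width: 19.9
```

No contact yet. I lower slowly onto the floor.

Emit:
drive_tool --moves '[[[0,0,0.5,0,0,0],[0,0,1,0,0,0],[0,0,1.5,0,0,0],[0,0,2,0,0,0],[0,0,2.5,0,0,0],[0,0,3,0,0,0],[0,0,3.5,0,0,0],[0,0,4,0,0,0],[0,0,4,0,0,0],[0,0,4,0,0,0]]]'

```text
clock: 12.85
position: [487.0, -42.4, 109.7]
tool_rot: [[-0.972, 0.234, -0.0], [0.234, 0.972, -0.0], [0.0, -0.0, -1.0]]
wrist_force: [0.1, 0.4, -0.4]
width: 19.9
```

```bash
python3 - <<'E'
from h import *
from cell import eyes
delta([488.4,-42.4,109],yaw(13.5))
s=eyes.snapshot("side"); pickle.dump(s,open("p4.pkl","wb"))
crop(s["image"],290,140,430,260,5,"pics/p4.png")
E
```

```text
t 12.85 pos [487.  -42.4 109.7] w 19.9 F [ 0.1  0.4 -0.4] -> shift [-1.3  0.3  0.7] rot [-0. -0. -0.]
```

View pics/p4.png

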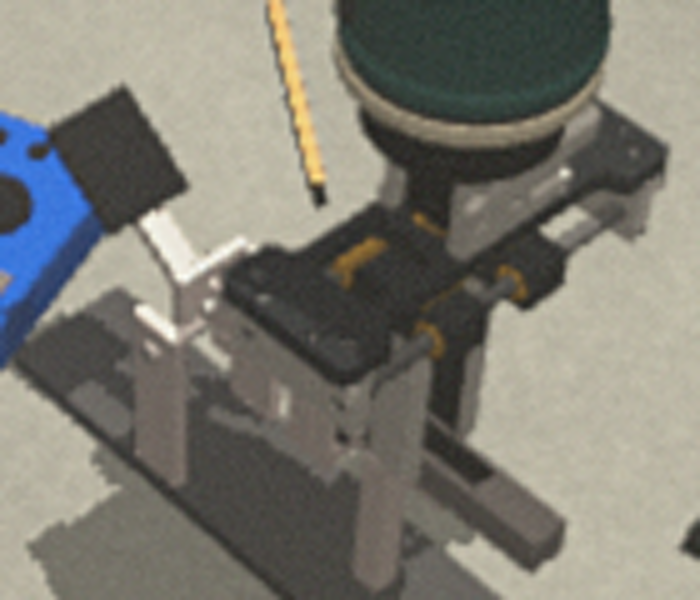

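The probe's handle lies along the trough (crop (500,490)), and the force shows its weight is now carried. Releasing.

Emit:
drive_tool --moves '[[[0,0,0.7,0,0,0],[0,0,0.7,0,0,0],[0,0,0.7,0,0,0],[0,0,0.7,0,0,0],[0,0,0.7,0,0,0],[0,0,0.7,0,0,0],[0,0,0.7,0,0,0],[0,0,0.7,0,0,0],[0,0,0.7,0,0,0],[0,0,0.7,0,0,0]]]' --grip 50

```text
clock: 13.73
position: [487.0, -42.4, 109.0]
tool_rot: [[-0.972, 0.234, 0.0], [0.234, 0.972, -0.0], [-0.0, -0.0, -1.0]]
wrist_force: [-0.4, 0.7, -0.6]
width: 50.2
```

Emit:
drive_tool --moves '[[[0,0,-5,0,0,0],[0,0,-18,0,0,0],[0,0,-35,0,0,0],[0,0,-60,0,0,0],[0,0,-85,0,0,0],[0,0,-110,0,0,0],[0,0,-128,0,0,0],[0,0,-138,0,0,0],[0,0,-140,0,0,0],[0,0,-140,0,0,0]]]'

```text
clock: 14.57
position: [487.0, -42.3, 248.9]
tool_rot: [[-0.972, 0.234, 0.0], [0.234, 0.972, 0.0], [-0.0, 0.0, -1.0]]
wrist_force: [0.3, 0.2, 0.1]
width: 49.7
```

```bash
python3 - <<'E'
from h import *
delta([677,-87.8,200],yaw(13.5))
E
```

```text
t 14.57 pos [487.  -42.3 248.9] w 49.7 F [0.3 0.2 0.1] -> shift [-1.953e+02  1.000e-01  4.900e+01] rot [ 0.  0. -0.]
```

Emit:
drive_tool --moves '[[[-6,0,0,0,0,0],[-20,0,0,0,0,0],[-42,0,0,0,0,0],[-70,0,4,0,0,0],[-100,0,12,0,0,0],[-130,0,20,0,0,0],[-158,0,30,0,0,0],[-180,0,40,0,0,0],[-192,0,46,0,0,0],[-195,0,49,0,0,0]]]' --grip 0

```text
clock: 15.4
position: [677.2, -88.8, 196.3]
tool_rot: [[-0.972, 0.234, -0.004], [0.234, 0.972, -0.001], [0.004, -0.002, -1.0]]
wrist_force: [-0.8, 0.1, 0.1]
width: 0.6
```

```bash
python3 - <<'E'
from h import *
from cell import eyes
delta([677,-87.8,150],yaw(13.5))
t=eyes.snapshot("top");s=eyes.snapshot("side"); pickle.dump((t,s),open("p5.pkl","wb"))
def z(c,x,y,n,m,k): return cv2.resize(c["image"][y:y+m,x:x+n,::-1],None,fx=k,fy=k,interpolation=cv2.INTER_CUBIC)
cv2.imwrite("pics/p5.png",np.hstack([z(t,330,160,90,130,4),z(s,295,130,110,130,4)]))
E
```

```text
t 15.4 pos [677.2 -88.8 196.3] w 0.6 F [-0.8  0.1  0.1] -> shift [ 0.3  1.  46.3] rot [-0.002 -0.004 -0.001]
```

View pics/p5.png

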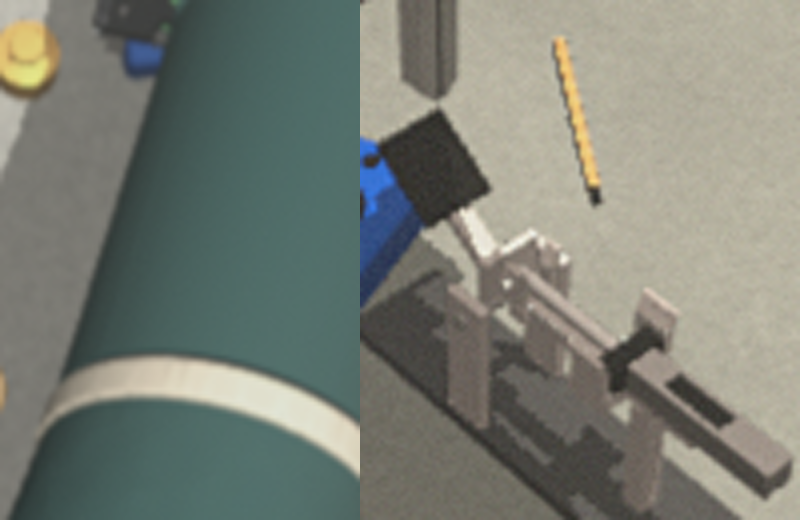

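The probe lies in the trough: crosspiece between the cheeks at crop (635,350), handle outward, stem to the hinge. The closed fingers hang over the paddle with tips at crop (437,98). I check both points by rays.

```bash
python3 - <<'E'
from h import *
np.set_printoptions(precision=1,suppress=True)
t,s=pickle.load(open("p5.pkl","rb"))
q=lambda u,v:((u-360+2)/4-.5+295,(v+2)/4-.5+130)
for z in(195,179,170): print("tip pred",z,proj(s,[677.2,-88.8,z]),"obs",q(437,98))
O=np.array([613.8,-72.6,0]);x=np.array([-.9724,.2334,0]);y=np.array([.2334,.9724,0])
for n,p in dict(cross_topfront_L=(613,355),hendR=(790,457),hendL=(763,478)).items():
    X=onz(s,*q(*p),127); d=X-O; print(n,X,"along",d@x,"lat",d@y)
E
```

```text
tip pred 195 [312.6 155.4] obs (314.25, 154.5)
tip pred 179 [312.7 161.1] obs (314.25, 154.5)
tip pred 170 [312.8 164.2] obs (314.25, 154.5)
cross_topfront_L [528.4 -43.  127. ] along 89.97073991815664 lat 8.826195584512199
hendR [418.8 -35.  127. ] along 198.42225590944756 lat -8.935951688406034
hendL [423.2 -15.5 127. ] along 198.69792132413815 lat 11.059622475159658
```

The probe reads +2.5 mm out and +1 mm lateral, which is good, and the tip height confirms the fingertips are at the reported TCP level. Now pressing the paddle.

Emit:
drive_tool --moves '[[[0,1,8,0,0,0],[0,1,18,0,0,0],[0,1,26,0,0,0],[0,1,32,0,0,0],[0,1,37,0,0,0],[0,1,42,0,0,0],[0,1,47,0,0,0],[0,1,52,0,0,0],[0,1,57,0,0,0],[0,1,62,0,0,0]]]'

```text
clock: 16.33
position: [677.9, -87.2, 138.7]
tool_rot: [[-0.972, 0.234, 0.003], [0.234, 0.972, -0.0], [-0.003, 0.0, -1.0]]
wrist_force: [1.7, 0.6, 9.8]
width: 0.1
```

Emit:
drive_tool --moves '[[[0,0,5,0,0,0],[0,0,10,0,0,0],[0,0,15,0,0,0],[0,0,20,0,0,0],[0,0,25,0,0,0],[0,0,30,0,0,0],[0,0,35,0,0,0],[0,0,40,0,0,0],[0,0,45,0,0,0],[0,0,50,0,0,0]]]'

```text
clock: 17.17
position: [678.8, -87.4, 89.2]
tool_rot: [[-0.972, 0.234, 0.004], [0.234, 0.972, -0.001], [-0.005, 0.0, -1.0]]
wrist_force: [4.9, 0.3, 8.3]
width: 0.5
```

Emit:
drive_tool --moves '[[[0,0,4,0,0,0],[0,0,8,0,0,0],[0,0,12,0,0,0],[0,0,15,0,0,0],[0,0,18,0,0,0],[0,0,20,0,0,0],[0,0,22,0,0,0],[0,0,23,0,0,0],[0,0,24,0,0,0],[0,0,25,0,0,0]]]'

```text
clock: 18.0
position: [677.5, -87.2, 63.6]
tool_rot: [[-0.972, 0.234, 0.002], [0.234, 0.972, -0.0], [-0.002, 0.0, -1.0]]
wrist_force: [-0.3, -0.3, 6.8]
width: 0.6
```

Emit:
drive_tool --moves '[[[0,0,1,0,0,0],[0,0,2,0,0,0],[0,0,3,0,0,0],[0,0,4,0,0,0],[0,0,5,0,0,0],[0,0,5,0,0,0],[0,0,5,0,0,0],[0,0,5,0,0,0],[0,0,5,0,0,0],[0,0,5,0,0,0]]]'

```text
clock: 18.83
position: [678.8, -87.5, 59.7]
tool_rot: [[-0.972, 0.234, 0.004], [0.234, 0.972, -0.001], [-0.005, 0.0, -1.0]]
wrist_force: [3.0, -1.0, 13.4]
width: 0.6
```

Emit:
drive_tool --moves '[[[0,0,0.5,0,0,0],[0,0,1,0,0,0],[0,0,1.5,0,0,0],[0,0,2,0,0,0],[0,0,2.5,0,0,0],[0,0,3,0,0,0],[0,0,3,0,0,0],[0,0,3,0,0,0],[0,0,3,0,0,0],[0,0,3,0,0,0]]]'

```text
clock: 19.67
position: [680.2, -88.0, 58.2]
tool_rot: [[-0.972, 0.234, 0.008], [0.234, 0.972, -0.001], [-0.008, 0.0, -1.0]]
wrist_force: [5.5, -1.4, 23.8]
width: 0.4
```

```bash
python3 - <<'E'
from h import *
from cell import eyes
np.set_printoptions(precision=1,suppress=True)
delta([677,-87.8,250],yaw(13.5))
s=eyes.snapshot("side"); pickle.dump(s,open("p6.pkl","wb"))
cv2.imwrite("pics/p6.png",s["image"][:,:,::-1])
# predicted handle end at 70 deg
O=np.array([613.8,-72.6,95]);x=np.array([-.9724,.2334,0]);y=np.array([.2334,.9724,0]);z=np.array([0,0,1.])
for a in (60,65,70):
    r=np.radians(a);X=np.cos(r)*x+np.sin(r)*z;Z=-np.sin(r)*x+np.cos(r)*z
    print(a,"cross",proj(s,O+89*X+22*Z),"hend",proj(s,O+196*X+22*Z),O+196*X+22*Z)
im=s["image"].astype(int);m=((im.max(2)<60)).astype(np.uint8)
n,l,st,ce=cv2.connectedComponentsWithStats(m[100:300,280:420])
for i in range(1,n):
    if st[i,4]>15: print(st[i,:2]+[280,100],st[i,2:],ce[i]+[280,100])
E
```

```text
t 19.67 pos [680.2 -88.   58.2] w 0.4 F [ 5.5 -1.4 23.8] -> shift [   1.7   -0.5 -191.9] rot [ 0.  0. -0.]
60 cross [341.  181.5] hend [361.8 160.4] [537.  -54.2 275.7]
65 cross [338.5 178.9] hend [356.  153.8] [552.6 -57.9 281.9]
70 cross [336.  176.5] hend [350.1 147.6] [568.7 -61.8 286.7]
[286 100] [ 9  3 18] [290.3 100.7]
[281 100] [ 39  24 264] [297.3 108.2]
[412 100] [ 8  4 16] [416.6 100.9]
[324 102] [10 21 98] [328.9 113.4]
[317 111] [ 6  8 17] [319.8 114.8]
[291 125] [40 10 64] [309.9 130.5]
[280 135] [ 62  46 889] [305.  159.2]
[300 198] [18  8 86] [308.3 202. ]
[280 271] [ 21  29 227] [294.1 285.2]
```

The force has risen to 24 N at the expected height of 58 mm, so the stop is reached. I back off and measure the raised probe.

Emit:
drive_tool --moves '[[[0,0,-3,0,0,0],[-1,0,-10,0,0,0],[-4,0,-25,0,0,0],[-8,0,-50,0,0,0],[-10,0,-80,0,0,0],[-10,0,-115,0,0,0],[-10,0,-150,0,0,0],[-10,0,-185,0,0,0],[-10,0,-220,0,0,0],[-10,0,-250,0,0,0]]]'

```text
clock: 20.55
position: [686.4, -89.3, 307.7]
tool_rot: [[-0.972, 0.234, 0.001], [0.234, 0.972, -0.0], [-0.001, 0.0, -1.0]]
wrist_force: [-0.2, -0.4, -0.4]
width: 0.5
```

Emit:
drive_tool --moves '[[[0,0,-20,0,0,0],[0,0,-45,0,0,0],[0,0,-65,0,0,0],[0,0,-80,0,0,0],[0,0,-85,0,0,0],[0,0,-85,0,0,0],[0,0,-85,0,0,0],[0,0,-85,0,0,0],[0,0,-85,0,0,0],[0,0,-85,0,0,0]]]'

```text
clock: 21.38
position: [686.4, -89.2, 389.2]
tool_rot: [[-0.972, 0.234, -0.001], [0.234, 0.972, -0.0], [0.001, -0.0, -1.0]]
wrist_force: [0.0, -0.2, 0.4]
width: 0.5
```

```bash
python3 - <<'E'
from h import *
from cell import eyes
np.set_printoptions(precision=1,suppress=True)
s=eyes.snapshot("side"); t=eyes.snapshot("top");pickle.dump((t,s),open("p7.pkl","wb"))
O=np.array([613.8,-72.6,95]);x=np.array([-.9724,.2334,0]);y=np.array([.2334,.9724,0]);z=np.array([0,0,1.])
a=s["image"][90:290,270:420,::-1]; b=t["image"][140:290,330:450,::-1]
b=cv2.copyMakeBorder(b,0,50,0,0,cv2.BORDER_CONSTANT)
cv2.imwrite("pics/p7.png",cv2.resize(np.hstack([a,b]),None,fx=2.9,fy=2.9,interpolation=cv2.INTER_CUBIC))
r=np.radians(70);X=np.cos(r)*x+np.sin(r)*z;Z=-np.sin(r)*x+np.cos(r)*z
for n in("cross",):
    print("pred side cross",(proj(s,O+89*X+22*Z)-[270,90])*2.9,"hend 4 corners",[((proj(s,O+196*X+(22+k)*Z+j*y)-[270,90])*2.9).round() for k in(-10,10) for j in(-10,10)])
for al in(163,273): delta(O+al*X+22*Z,yaw(13.5,20))
E
```

```text
pred side cross [191.3 250.9] hend 4 corners [array([253., 171.]), array([231., 185.]), array([234., 150.]), array([212., 163.])]
t 21.48 pos [686.5 -89.2 389.6] w 0.9 F [ 0.7  1.3 -0.4] -> shift [109.6  -0.8 133.9] rot [-0.  -0.3 -0. ]
t 21.48 pos [686.5 -89.2 389.6] w 0.9 F [ 0.7  1.3 -0.4] -> shift [147.3  -0.8  30.6] rot [-0.  -0.3 -0. ]
```

View pics/p7.png

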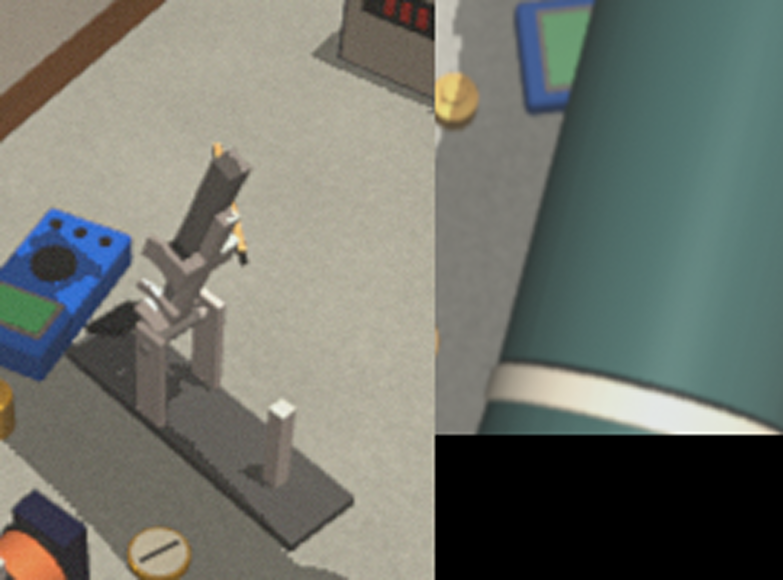

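The side view shows the trough fully up with the probe in it, handle end at crop (233,160) against (232,167) predicted. Now the tilted approach along the probe's axis.

Emit:
drive_tool --moves '[[[5,0,0,0,-0.02,0],[18,0,0,0,-0.06,0],[36,0,0,0,-0.1,0],[56,0,2,0,-0.15,0],[78,-1,6,0,-0.2,0],[100,-1,12,0,-0.25,0],[120,-1,19,0,-0.3,0],[136,-1,26,0,-0.33,0],[145,-1,30,0,-0.349,0],[147,-1,31,0,-0.349,0]]]' --grip 60

```text
clock: 22.32
position: [541.6, -55.2, 358.6]
tool_rot: [[-0.914, 0.232, 0.334], [0.219, 0.973, -0.078], [-0.343, 0.001, -0.939]]
wrist_force: [0.3, 0.8, -0.2]
width: 59.2
```

Emit:
drive_tool --moves '[[[0,0,4,0,0,0],[0,0,12,0,0,0],[0,0,20,0,0,0],[0,0,28,0,0,0],[0,0,36,0,0,0],[0,0,42,0,0,0],[0,0,46,0,0,0],[0,0,48,0,0,0],[0,0,48,0,0,0],[0,0,48,0,0,0]]]'

```text
clock: 23.15
position: [559.5, -59.8, 314.0]
tool_rot: [[-0.914, 0.234, 0.333], [0.22, 0.972, -0.08], [-0.342, -0.0, -0.94]]
wrist_force: [0.1, -0.5, 0.1]
width: 60.1
```

```bash
python3 - <<'E'
from h import *
from cell import eyes,status
np.set_printoptions(precision=1,suppress=True)
st=status.sense();s=eyes.snapshot("side");pickle.dump((st,s),open("p8.pkl","wb"))
O=np.array([613.8,-72.6,95]);x=np.array([-.9724,.2334,0]);y=np.array([.2334,.9724,0]);z=np.array([0,0,1.])
r=np.radians(70);X=np.cos(r)*x+np.sin(r)*z;Z=-np.sin(r)*x+np.cos(r)*z
delta(O+163*X+22*Z,yaw(13.5,20))
# find finger silhouettes: print difference against the p7 side picture
_,s0=pickle.load(open("p7.pkl","rb"))
df=np.abs(s["image"].astype(int)-s0["image"]).sum(2)
m=(cv2.medianBlur((df>50).astype(np.uint8),3))[100:175,310:400]
for i,rw in enumerate(m): 
    if i%2==0: print(100+i,''.join('#' if v else '.' for v in rw))
P=st["position"];R=st["tool_rot"]
print("pred tips (h=0)",[proj(s,P+R@[0,k,0]) for k in(-30,30)],"hend",proj(s,O+196*X+22*Z))
E
```

```text
t 23.2 pos [559.5 -59.7 314.2] w 60.0 F [ 0.5 -0.1 -0.5] -> shift [ 0.6  0.2 62.1] rot [ 0.  0. -0.]
100 ..............######################################........##################.###########
102 ..............########################################...####################..###########
104 ..............###############################################################..###########
106 .............###################################################################......###.
108 .............################################################################.............
110 ...............############################################################...............
112 .................#########################################################................
114 ...................######################################################.................
116 ....................####################################################..................
118 ......................################################################....................
120 ........................#####################
[... 1992 characters left out ...]
................................................
164 .......................................###................................................
166 .......................................##.................................................
168 ..........................................................................................
170 ............#...........................#.................................................
172 ...........#####......................#####...............................................
174 ..............#####..................#####................................................
pred tips (h=0) [array([365.8, 131.7]), array([342.5, 145.6])] hend [350.1 147.6]
```

The fingertip silhouettes match the prediction, at (343,145) against (342.5,145.6). Advancing 62 mm along the axis and gripping.

Emit:
drive_tool --moves '[[[0,0,4,0,0,0],[0,0,12,0,0,0],[0,0,20,0,0,0],[0,0,30,0,0,0],[0,0,40,0,0,0],[0,0,49,0,0,0],[0,0,56,0,0,0],[0,0,60,0,0,0],[0,0,62,0,0,0],[0,0,62,0,0,0]]]'

```text
clock: 24.03
position: [580.0, -64.8, 255.3]
tool_rot: [[-0.914, 0.234, 0.332], [0.22, 0.972, -0.08], [-0.342, -0.0, -0.94]]
wrist_force: [-0.1, -0.3, -0.3]
width: 60.1
```

Emit:
drive_tool --moves '[[[0,0,0,0,0,0],[0,0,0,0,0,0],[0,0,0,0,0,0],[0,0,0,0,0,0],[0,0,0,0,0,0],[0,0,0,0,0,0],[0,0,0,0,0,0],[0,0,0,0,0,0],[0,0,0,0,0,0],[0,0,0,0,0,0]]]' --grip 5 --squeeze 35

```text
clock: 24.87
position: [580.1, -64.8, 255.7]
tool_rot: [[-0.914, 0.234, 0.333], [0.22, 0.972, -0.08], [-0.342, -0.0, -0.94]]
wrist_force: [-0.9, -0.1, 1.5]
width: 19.8
```

Emit:
drive_tool --moves '[[[-1,0,-1,0,0,0],[-2,0,-5,0,0,0],[-3,0,-14,0,0,0],[-4,0,-26,0,0,0],[-4,0,-40,0,0,0],[-4,0,-56,0,0,0],[-4,0,-72,0,0,0],[-4,0,-86,0,0,0],[-4,0,-96,0,0,0],[-4,0,-100,0,0,0]]]'

```text
clock: 25.7
position: [550.4, -57.5, 352.9]
tool_rot: [[-0.913, 0.234, 0.334], [0.22, 0.972, -0.079], [-0.344, 0.001, -0.939]]
wrist_force: [0.7, 0.5, -1.0]
width: 19.3
```

```bash
python3 - <<'E'
from h import *
F=np.array([580.4,228.7]);fx=np.array([.994,-.108])
for d in(-120,0):
    delta([*(F+d*fx),157+74+25],yaw(6.2))
delta([*(F-120*fx),320],yaw(6.2))
E
```

```text
t 25.7 pos [550.4 -57.5 352.9] w 19.3 F [ 0.7  0.5 -1. ] -> shift [180.5 270.   37.4] rot [-0.021  0.35  -0.126]
t 25.7 pos [550.4 -57.5 352.9] w 19.3 F [ 0.7  0.5 -1. ] -> shift [ 68.8 285.2  78.3] rot [-0.021  0.35  -0.126]
t 25.7 pos [550.4 -57.5 352.9] w 19.3 F [ 0.7  0.5 -1. ] -> shift [158.5 270.  -22.7] rot [-0.021  0.35  -0.126]
```

Emit:
drive_tool --moves '[[[3,5,-1,0,0,0],[10,18,-3,0,0.02,-0.01],[22,38,-5,0,0.05,-0.02],[36,62,-7,0,0.08,-0.03],[50,86,-9,-0.01,0.12,-0.04],[64,110,-10,-0.01,0.15,-0.05],[78,134,-11,-0.01,0.18,-0.06],[92,158,-13,-0.01,0.21,-0.08],[106,181,-15,-0.02,0.25,-0.09],[119,204,-17,-0.02,0.28,-0.1]]]'

```text
clock: 26.53
position: [482.8, 169.6, 325.2]
tool_rot: [[-0.989, 0.133, 0.065], [0.133, 0.991, -0.01], [-0.066, -0.002, -0.998]]
wrist_force: [-0.5, -0.3, -1.2]
width: 19.9
```

```bash
python3 - <<'E'
from h import *
F=np.array([580.4,228.7]);fx=np.array([.994,-.108])
delta([*(F-120*fx),320],yaw(6.2))
E
```

```text
t 26.53 pos [482.8 169.6 325.2] w 19.9 F [-0.5 -0.3 -1.2] -> shift [31.4 68.5  3. ] rot [-0.003  0.066 -0.025]
```

Emit:
drive_tool --moves '[[[8,17,0,0,0.015,-0.005],[15,34,1,0,0.03,-0.01],[22,48,1,0,0.045,-0.015],[27,58,2,0,0.055,-0.02],[30,65,2,0,0.066,-0.025],[31,68,3,-0.003,0.066,-0.025],[31,68,3,-0.003,0.066,-0.025],[31,68,3,-0.003,0.066,-0.025],[31,68,3,-0.003,0.066,-0.025],[31,68,3,-0.003,0.066,-0.025]]]'

```text
clock: 27.37
position: [462.6, 239.1, 321.2]
tool_rot: [[-0.994, 0.11, 0.003], [0.11, 0.994, 0.001], [-0.003, 0.001, -1.0]]
wrist_force: [-0.5, -0.1, -1.9]
width: 19.6
```

```bash
python3 - <<'E'
from h import *
from cell import eyes,status
np.set_printoptions(precision=1,suppress=True)
F=np.array([580.4,228.7]);fx=np.array([.994,-.108])
delta([*(F-120*fx),256],yaw(6.2))
st=status.sense();s=eyes.snapshot("side");t=eyes.snapshot("top");pickle.dump((st,t,s),open("p9.pkl","wb"))
P=st["position"];R=st["tool_rot"]
for n,h in dict(tcp=0,cross=74,mid=115,tip=161).items(): print(n,proj(s,P+R@[0,0,h]),proj(t,P+R@[0,0,h]))
s0=pickle.load(open("s0.pkl","rb"))["side"]
df=np.abs(s["image"].astype(int)-s0["image"]).sum(2)
x0,y0=[int(v)-34 for v in proj(s,P+R@[0,0,115])]; 
m=(df>60)[y0:y0+75,x0:x0+70]; k=(s["image"].max(2)<70)[y0:y0+75,x0:x0+70]
print(x0,y0)
for i in range(0,75,2): print(y0+i,''.join('B' if b and v else '#' if v else '.' for v,b in zip(m[i],k[i])))
E
```

```text
t 27.37 pos [462.6 239.1 321.2] w 19.6 F [-0.5 -0.1 -1.9] -> shift [ 1.9  2.3 65.2] rot [ 0.  0. -0.]
tcp [301.2 265.7] [214.9 281.9]
cross [302.5 293.7] [222.2 284.2]
mid [303.1 307.7] [225.9 285.3]
tip [303.8 322.1] [229.7 286.5]
269 273
273 #...........................##.##########.############.###############
275 ....#.....................#.##.##########.#######..#......#...########
277 .#..........##...........################.####.#....#.....###.########
279 .#............#.........#################.##.###.##...##...##.##.#####
281 ..#......................################..#.##..###..###..#..##.#####
283 ##...........######......######.##########.#..#######..##.#.....######
285 ##..#...##.##########...#######.#########B##...####....#....#.###.####
287 ....###..############...###.###.#########BBB#.#..######...#####..#####
289 .......###############...#.####.#########BBBB.##......#.###....#######
291 ........############..##..#####.#######BBBBB#.#####.#......###########
293 ##........########...#BB......#.#####BBBBB#.##########################
295 ####........##.#....#BBB.......
[... 1289 characters left out ...]
#########################
331 .............................#########################################
333 ...........................###########################################
335 .........................#############################################
337 ......................################################################
339 ....................##################################################
341 ..................####################################################
343 ................######################################################
345 ..............########################################################
347 ............##########################################################
```

The stem silhouette matches the prediction: tip at (303,322) against (303.8,322.1), and upright. Next I go down to just in front of the fork.

Emit:
drive_tool --moves '[[[0,1,6,0,0,0],[0,2,16,0,0,0],[-2,2,28,0,0,0],[-10,2,42,0,0,0],[-22,2,54,0,0,0],[-36,2,64,0,0,0],[-50,2,70,0,0,0],[-62,2,73,0,0,0],[-70,2,73,0,0,0],[-73,2,73,0,0,0]]]'

```text
clock: 28.3
position: [536.2, 233.5, 247.8]
tool_rot: [[-0.994, 0.11, 0.003], [0.11, 0.994, -0.0], [-0.003, 0.0, -1.0]]
wrist_force: [0.3, -0.2, -1.8]
width: 19.6
```

Emit:
drive_tool --moves '[[[0,0,0,0,0,0],[0,0,0,0,0,0],[0,0,0,0,0,0],[0,0,0,0,0,0],[0,0,0,0,0,0],[0,0,0,0,0,0],[0,0,0,0,0,0],[0,0,0,0,0,0],[0,0,0,0,0,0],[0,0,0,0,0,0]]]'

```text
clock: 29.13
position: [535.3, 233.8, 248.2]
tool_rot: [[-0.994, 0.109, 0.003], [0.109, 0.994, 0.001], [-0.003, 0.001, -1.0]]
wrist_force: [0.3, 0.8, -2.1]
width: 19.9
```

```bash
python3 - <<'E'
from h import *
from cell import eyes,status
np.set_printoptions(precision=1,suppress=True)
F=np.array([580.4,228.7]);fx=np.array([.994,-.108]);fy=np.array([.108,.994])
delta([*F,248],yaw(6.2))
st=status.sense();s=eyes.snapshot("side");t=eyes.snapshot("top");pickle.dump((st,t,s),open("p10.pkl","wb"))
P=st["position"];R=st["tool_rot"]
print("stem@z150,tip",proj(s,P+R@[0,0,98]),proj(s,P+R@[0,0,161]))
f=lambda a,b,z=150:proj(s,[*(F+a*fx+b*fy),z])
print("fork pred: outer/inner front corners",[f(-20,b) for b in(-24,-8,8,24)],"bottom",[f(-20,b,138) for b in(-24,-8,8,24)],"lip front", f(-20,0,155))
u,v=[int(q) for q in f(-20,0)]
x0,y0=u-45,v-20
S0=pickle.load(open("s0.pkl","rb"))["side"]["image"]
# white-ness map before (fork) and current
for nm,im in(("before",S0),("now",s["image"])):
    print(nm,x0,y0)
    g=im[y0:y0+56,x0:x0+90].astype(int); b=g.min(2); 
    for i in range(0,56,2): print(y0+i,''.join(".:-=+*#%@"[min(8,q//26)] for q in b[i]))
E
```

```text
t 29.13 pos [535.3 233.8 248.2] w 19.9 F [ 0.3  0.8 -2.1] -> shift [-45.4  -0.2   0.3] rot [ 0.  0. -0.]
stem@z150,tip [273.  302.6] [275.3 320.9]
fork pred: outer/inner front corners [array([272.5, 286.6]), array([266.3, 292.1]), array([260.1, 297.6]), array([253.7, 303.3])] bottom [array([273. , 290.3]), array([266.9, 295.7]), array([260.7, 301.3]), array([254.4, 306.9])] lip front [263.  293.3]
before 218 274
274 *=-::::-::-+#%@%%%%@@@@@@@@##%%%@%%@@@@%+-::------=+=---------::-:-:--------:-:::-********
276 ***+=-:--::-==*%@@@@@@@@@@%%%%%%%@@@%#+*%%*=:::---------------=-----::::-----::::-*#******
278 ******=-::::--==+%@@@%%%%%@@@%@%**#*+#%@%@@%#+-:--------------===---:-::--:-:-:::-+*******
280 ********+-:-----==+*#%%%%%%%%%@@@#+#%%%%%%@@@@%#=-------====-===-==--:-:::::::::::+*******
282 *********+=-===-=*+*%%@%%%%%@@%%*===*#%@@%%%%@@@%%#%*=---=======-==----::::-:--:::=*******
284 **********==-=--=*%%%@%@@%@%%#*+===-==+*%@%%%%@@@@@@%+=-=========---=---::::::::::=*******
286 **********+=--=+%@@%%%@@%#**#*+=----:-===+#%@%@@@@#+============-=--------::::::::-*******
288 ***********=--=
[... 3947 characters left out ...]
===--::::-::-::-:-:--:-----------:-
316 -::::--------:-----------------::-=+==--:::::::::-::::=====-:::-:::::-:::-:::------:-:----
318 -:-:::::::----------------------:::-==-:::::::::::::::-====-:--:::::-:-:::-:::-:::--:---::
320 :-::::-::::-----------------------::---:::::::::::::::-====-:::::-:::::---::::--:--:--::::
322 ---:--:-:--:-::--------------------::::::::::::::::-::::-::::-::::-:---:-:--::----::::::-=
324 -:-::--::-:::::---=-----------------::::::::::::::::::-::-::-:::::-:::::-:::::----::::-=++
326 -:::-:::::::-::::--------------:--:--::::::::-:::::::::-::::::::::::-:-::---:--:::::-=++++
328 ::-:-::::::::-::::-----=-===-----:-:::::::::::::::::::::::-::::--::-:::::::-::::::-=++++++
```

```bash
python3 - <<'E'
from h import *
np.set_printoptions(precision=1,suppress=True)
d=pickle.load(open("s0.pkl","rb"));T=d["top"]
F=np.array([580.4,228.7]);fx=np.array([.994,-.108]);fy=np.array([.108,.994])
g=T["image"].min(2).astype(np.float32)
# sample the picture along fy on the arm's upper face, at several x
for a in(-17,-10,-5,0,5,10):
    b=np.arange(-36,36.1,1); z=155 if a<-14 else 150
    p=np.array([proj(T,[*(F+a*fx+k*fy),z]) for k in b],np.float32)
    v=cv2.remap(g,p[:,0].reshape(1,-1),p[:,1].reshape(1,-1),cv2.INTER_LINEAR)[0]
    w=v>150; e=np.flatnonzero(np.diff(w.astype(int)))
    print(a,"edges y",b[e]+.5+0*e, )
for k in(-16,16):
    a=np.arange(-40,20.1,1); p=np.array([proj(T,[*(F+i*fx+k*fy),152]) for i in a],np.float32)
    v=cv2.remap(g,p[:,0].reshape(1,-1),p[:,1].reshape(1,-1),cv2.INTER_LINEAR)[0]
    print("arm",k,"front edge x",a[np.flatnonzero(np.diff((v>150).astype(int)))]+.5)
# same in the side view
S=d["side"];g=S["image"].min(2).astype(np.float32)
for a in(-10,-5,0,5,10):
    b=np.arange(-36,36.1,1)
    p=np.array([proj(S,[*(F+a*fx+k*fy),150]) for k in b],np.float32)
    v=cv2.remap(g,p[:,0].reshape(1,-1),p[:,1].reshape(1,-1),cv2.INTER_LINEAR)[0]
    print("side",a,"edges y",b[np.flatnonzero(np.diff((v>165).astype(int)))]+.5)
E
```

```text
-17 edges y [-22.5  -6.5   9.5  25.5]
-10 edges y [-34.5 -28.5 -23.5  -6.5   9.5  25.5]
-5 edges y [-34.5 -28.5 -22.5  -6.5   9.5  24.5]
0 edges y [-22.5  -6.5   9.5  25.5]
5 edges y [-22.5  -6.5   9.5  25.5]
10 edges y [-22.5  -6.5   9.5  24.5]
arm -16 front edge x [-19.5]
arm 16 front edge x [-19.5]
side -10 edges y [-27.5 -11.5   4.5  20.5]
side -5 edges y [-25.5  -9.5   6.5  22.5]
side 0 edges y [-25.5  -9.5   6.5  22.5]
side 5 edges y [-25.5  -9.5   6.5  22.5]
side 10 edges y [-25.5  -9.5   7.5  22.5]
```

The top view puts the slot centre at +1.4 mm and the side view at −1.5 mm, so I aim for the middle. Moving in slowly.

Emit:
drive_tool --moves '[[[-2,0,0,0,0,0],[-7,-0.5,0,0,0,0],[-12,-0.5,0,0,0,0],[-17,-0.5,0,0,0,0],[-21,-0.5,0,0,0,0],[-25,-0.5,0,0,0,0],[-28,-0.5,0,0,0,0],[-30,-0.5,0,0,0,0],[-30,-0.5,0,0,0,0],[-30,-0.5,0,0,0,0]]]'

```text
clock: 30.07
position: [565.1, 230.0, 248.2]
tool_rot: [[-0.994, 0.109, 0.003], [0.109, 0.994, 0.0], [-0.003, 0.001, -1.0]]
wrist_force: [-0.3, -0.0, -1.4]
width: 19.8
```

Emit:
drive_tool --moves '[[[-2,0,0,0,0,0],[-5,0,0,0,0,0],[-8,0,0,0,0,0],[-11,0,0,0,0,0],[-14,0,0,0,0,0],[-16,0,0,0,0,0],[-17,0,0,0,0,0],[-17,0,0,0,0,0],[-17,0,0,0,0,0],[-17,0,0,0,0,0]]]'

```text
clock: 30.9
position: [581.9, 228.3, 248.4]
tool_rot: [[-0.994, 0.109, 0.003], [0.109, 0.994, 0.001], [-0.003, 0.001, -1.0]]
wrist_force: [0.5, 0.4, -1.3]
width: 20.2
```

```bash
python3 - <<'E'
from h import *
from cell import eyes,status
np.set_printoptions(precision=1,suppress=True)
F=np.array([580.4,228.7])
delta([*F,231],yaw(6.2))
st=status.sense();s=eyes.snapshot("side");pickle.dump((st,s),open("p11.pkl","wb"))
P=st["position"];R=st["tool_rot"]
print("cross",proj(s,P+R@[0,0,74]),"ends",[proj(s,P+R@[0,k,64]) for k in(-18,18)],"tip",proj(s,P+R@[0,0,161]))
x0,y0=205,255
b=s["image"][y0:y0+62,x0:x0+90].astype(int).min(2)
for i in range(0,62,2): print(y0+i,''.join(".:-=+*#%@"[min(8,q//22)] for q in b[i]))
E
```

```text
t 30.9 pos [581.9 228.3 248.4] w 20.2 F [ 0.5  0.4 -1.3] -> shift [ 1.6  0.2 17.4] rot [ 0.  0. -0.]
cross [253.6 280.5] ends [array([260.2, 271.1]), array([245.7, 283.5])] tip [258.1 306.7]
255 %%%%@@%+-:--*%@%+===+==+%@@@%@%#*+++++++++=====-==-=#@@%@@@%%%%%%@%%%%%%%%%%@@%%%%%%%%%%%%
257 %%%%@@*--:-::-+#*=+++===-=*%@@@@@%#*++++++==========*%@@%%%@@@%%%%@%%%%%%%@@%%%%%%%%%%%%%%
259 %%%%%@@%#+--:::--=++++==--:-+#%@@@@@#+++++=========-+%@@%%%%%%%%%%@%%%%%%@%#++*%%@%%%%@%%%
261 %%%%%%%%@@%*-----==+++===----:=*%%@@@*==--=========-=%@@@%@%%%%%%%%%%%%@#*=----=+#%%@%%%%@
263 %%@%%%%%%%%+-:----==+++==-------+%@@@#===-=========-=*%%@%%%%%@%%%%%@@#+----------=*#%%@%%
265 %%%%%%%%%%@+-:------==------::-:-%@%@%*=-===========-+%@@@@%%@@@%@%%#*---------------=*%%@
267 %%%%%%%%%%%#=:------------:-::=*++%%@@*==-==========-=%@@@@@@%%%@%%@%+-:----------------+#
269 %%%%%%@@%%@@*-::---------::-+##%##%%@@#=-===========-=##*#%@@@%@@@@@@*::--------------=---
271 %%%%%%%%%%%%#=:-------:--=*#########%%@*=============-=-:--+*%%@@@#+=---------------------
273 %%%%%%%%%%%%%*=::-------*#%############*==========
[... 1335 characters left out ...]
-:-=======+++++=-:--::-------------
303 ++++***********+=--:--------=+====-:---:------=++++++==-----=========-::::::::------:-:---
305 +++++++*++***+=:-------------:::-::--:--::----:-=-==+==--------====--::::-:::::-----------
307 *+**++****++=-----:----::--------::::-:-===---:-----=----:-------:-----::::::-------------
309 +****++*+=-:------:-------------------:-=+***+-::-----:-:-----:------------:--------------
311 +++***+=-----------:--:----------------::-+*##*+--:----:----:----:------------------------
313 ****+=----:--------:---=========-=--------:-+****=:-:-----:--:----------------------------
315 *+=-:---------------==============+++==++=-::-+**+=-:-:-----------------------------------
```

No contact force, and the stem is in the slot. Lowering.

Emit:
drive_tool --moves '[[[0,0,1,0,0,0],[0,0,2.5,0,0,0],[0,0,4,0,0,0],[0,0,5.5,0,0,0],[0,0,7,0,0,0],[0,0,8,0,0,0],[0,0,9,0,0,0],[0,0,10,0,0,0],[0,0,11,0,0,0],[0,0,11,0,0,0]]]'

```text
clock: 31.78
position: [581.9, 228.2, 237.1]
tool_rot: [[-0.994, 0.109, 0.003], [0.109, 0.994, 0.0], [-0.003, 0.001, -1.0]]
wrist_force: [0.4, -0.5, -1.2]
width: 19.9
```

Emit:
drive_tool --moves '[[[0,0,0.5,0,0,0],[0,0,1,0,0,0],[0,0,1.5,0,0,0],[0,0,2,0,0,0],[0,0,2.5,0,0,0],[0,0,3,0,0,0],[0,0,3.5,0,0,0],[0,0,4,0,0,0],[0,0,4,0,0,0],[0,0,4,0,0,0]]]'

```text
clock: 32.62
position: [582.0, 228.2, 233.3]
tool_rot: [[-0.994, 0.109, 0.003], [0.109, 0.994, 0.001], [-0.003, 0.001, -1.0]]
wrist_force: [-0.8, -0.2, -1.7]
width: 19.8
```

Emit:
drive_tool --moves '[[[0,0,0.3,0,0,0],[0,0,0.6,0,0,0],[0,0,0.9,0,0,0],[0,0,1.2,0,0,0],[0,0,1.5,0,0,0],[0,0,1.8,0,0,0],[0,0,2,0,0,0],[0,0,2,0,0,0],[0,0,2,0,0,0],[0,0,2,0,0,0]]]'

```text
clock: 33.45
position: [582.1, 228.2, 231.4]
tool_rot: [[-0.994, 0.109, 0.003], [0.109, 0.994, 0.001], [-0.003, 0.001, -1.0]]
wrist_force: [-0.0, -0.4, -1.6]
width: 19.9
```

Emit:
drive_tool --moves '[[[0,0,0.3,0,0,0],[0,0,0.6,0,0,0],[0,0,0.9,0,0,0],[0,0,1.2,0,0,0],[0,0,1.5,0,0,0],[0,0,1.8,0,0,0],[0,0,2,0,0,0],[0,0,2,0,0,0],[0,0,2,0,0,0],[0,0,2,0,0,0]]]'

```text
clock: 34.28
position: [582.6, 228.2, 231.1]
tool_rot: [[-0.994, 0.109, 0.005], [0.109, 0.994, 0.001], [-0.004, 0.002, -1.0]]
wrist_force: [-4.4, -3.0, 17.1]
width: 20.1
```

Contact came at TCP z = 231, exactly the expected seat height. I relax 1.5 mm, release, and lift away.

Emit:
drive_tool --moves '[[[0,0,-0.5,0,0,0],[0,0,-1,0,0,0],[0,0,-1.6,0,0,0],[0,0,-1.6,0,0,0],[0,0,-1.6,0,0,0],[0,0,-1.6,0,0,0],[0,0,-1.6,0,0,0],[0,0,-1.6,0,0,0],[0,0,-1.6,0,0,0],[0,0,-1.6,0,0,0]]]'

```text
clock: 35.12
position: [582.2, 228.2, 231.1]
tool_rot: [[-0.994, 0.109, 0.003], [0.109, 0.994, 0.001], [-0.003, 0.001, -1.0]]
wrist_force: [-0.7, -1.0, 4.8]
width: 19.5
```

Emit:
drive_tool --moves '[[[0,0,0,0,0,0],[0,0,0,0,0,0],[0,0,0,0,0,0],[0,0,0,0,0,0],[0,0,0,0,0,0],[0,0,0,0,0,0],[0,0,0,0,0,0],[0,0,0,0,0,0],[0,0,0,0,0,0],[0,0,0,0,0,0]]]' --grip 60

```text
clock: 35.95
position: [582.0, 228.2, 231.0]
tool_rot: [[-0.994, 0.109, 0.003], [0.109, 0.994, 0.001], [-0.003, 0.001, -1.0]]
wrist_force: [-0.3, -0.1, 0.3]
width: 59.9
```

Emit:
drive_tool --moves '[[[0,0,-5,0,0,0],[0,0,-15,0,0,0],[0,0,-30,0,0,0],[0,0,-50,0,0,0],[0,0,-75,0,0,0],[0,0,-100,0,0,0],[0,0,-120,0,0,0],[0,0,-130,0,0,0],[0,0,-130,0,0,0],[0,0,-130,0,0,0]]]'

```text
clock: 36.78
position: [581.6, 228.1, 360.7]
tool_rot: [[-0.994, 0.109, 0.003], [0.109, 0.994, 0.001], [-0.003, 0.001, -1.0]]
wrist_force: [-0.2, -0.3, -1.7]
width: 59.7
```

```bash
python3 - <<'E'
from h import *
from cell import eyes,status
np.set_printoptions(precision=1,suppress=True)
st=status.sense();s=eyes.snapshot("side");pickle.dump((st,s),open("p12.pkl","wb"))
print(st["clock"],st["position"],st["wrist_force"],st["width"])
C=np.array([582,228.2,157.])
print("hend pred",proj(s,C+[0,0,107]),"handle bottom",proj(s,C+[0,0,10]),"cross",proj(s,C))
x0,y0=205,215
b=s["image"][y0:y0+90,x0:x0+90].astype(int).min(2)
for i in range(0,90,2): print(y0+i,''.join(".:-=+*#%@"[min(8,q//22)] for q in b[i]))
S0=pickle.load(open("s0.pkl","rb"))["side"]["image"]
for n,(u,v) in dict(calc=(460,238),weight=(267,232),meter=(283,190),compass=(324,281),core=(185,405),pencil=(349,160)).items():
    a=S0[v-14:v+14,u-14:u+14]; r=cv2.matchTemplate(s["image"][v-34:v+34,u-34:u+34],a,cv2.TM_CCOEFF_NORMED); _,m,_,l=cv2.minMaxLoc(r); print(n,round(m,2),l[0]-20,l[1]-20)
E
```

```text
36.7833 [581.6 228.1 360.7] [-0.2 -0.3 -1.7] 59.685731251247105
hend pred [248.2 249.2] handle bottom [254.1 282.9] cross [254.6 286. ]
215 %%%%%%%%%%#*++++++++++++%%%%%%%%%%%%%%%%%%%%%%%%%%%%%%%%%%%#*++=-------:-----------=#%%%%*
217 %%%%%%%%%%%%%#++++++++++#%%%%%%%%%%%%%%%%%%%%%%%%%%%%%%%%%%######*++=-------------+#%%%%%%
219 %%%%%%%%%%%%%%%#*+++++++*%%%%%%%%%%%%%%%%%%%%%%%%%%%%%%%#+===-==*%%%%#*++=------=#%%%%%%%%
221 %%%%%%%%%%%%%%%%%%%%%##*%%%%%%%%%%%%%%%%%%%%%%%%%%%%%%%#+=======-+*#%%%%%%%*#*+#%%%%%%%%%%
223 %%%%%%%%%%%%%%%%%%%%%%%%%%%%%%%%%%%%%%%%%%%%%%%%%%%%%#+=--=====---==*%%%%%%%%%%%%%%%%%%%%%
225 %%%%%%%%%%%%%%%%%%%%%%%%%%%%%%%%%%%%%%%%%%%%%%%%%%%%%*=----------====*%%%%%%%%%%%%%%%%%%%%
227 %%%%%%%%%%%%%%%%%%%%%%%%%%%%%%%%%%%%%%%%%%%%%%%%%%%%%+===-----======-+#%%%%%%%%%%%%%%%%%%%
229 %%%%%%%%%%%%%%%%%%%%%%%%%%%%%%%%%%%%%%%%%%%%%%%%%%%%%*=-===========--=#%%%%%%%%%%%%%%%%%%%
231 %%%%%%%%%%%%%%%%%%%%%%%%%%%%%%%%%%%%%%%%%%%%%%%%%%%%%*=---=======-----#%%%%%%%%%%%%%%%%%%%
233 %%%%%%%%%%%%%%%%%%%%%%%%%%%%%%%%%%%%%%%%%%%%%%%%%%%%#*=---------------#%%%%%%%%%%%%%%%%%%%
235 %%%%%%%%%%
[... 2702 characters left out ...]
---:-=+++++++=:::::-------------------
293 +++++++++++++++++++++++++=======-=+++*#####+-:::=**#*=--=++++++****=-:::-----------------:
295 +++++++++++++++++++++++++=======----=+++*####+=*#####*=====+*******+=-::::---------------:
297 +++++++++++++++++++++++=--=======--:--=+++*#######**++=-======++++++++-:::::------------:-
299 ++++++++++++++++++++=--:::-======----::--=+++**#*++++++--======++++++==-:::::---------:--:
301 ++++++++++++++++++=---::-:-=======-::----:-==+++++++++=-:--======++====-:::::::----::::-:-
303 ++++++++++++++*+=--:-:-:::--======--:-:::-:-:-=+++=====-:----=======--:::::::::------:----
calc 1.0 0 0
weight 1.0 0 0
meter 0.99 0 0
compass 1.0 0 0
core 0.99 0 0
pencil 0.77 -3 -13
```

The probe stands upright, handle end at (248,248) against (248.2,249.2) predicted. The bystanders are unmoved, though the pencil patch is partly hidden by the raised trough. Handing in.

```bash
python3 -c "
from cell import robot; print(robot.sign_off())"
```

```text
the job is handed in; nothing more can be done
None
```

The probe hangs released and upright in the fork, and the job was handed in at about 37 s of the 69 s allowed. I laid it in the level trough and let go. I then pressed the paddle until the force rose to 24 N at about 58 mm, took the probe by its raised handle and hung it in the fork.

**Last checks:**
- **Seating:** the crosspiece met the fork at the expected height, and the handle end shows within about 1 px of its predicted upright position. The gripper is open and clear above it.
- **Bystanders:** five of the six matched their starting pictures with no shift.

**What failed or disagreed:**
- **First grasp:** it closed on nothing. The real fingertips sit at about the reported TCP point, not 17 mm ahead of it. I corrected for that, and nothing was disturbed.
- **Fork position:** the two cameras disagreed by about 3 mm across the slot. I aimed at the middle, and the stem went in without contact.
- **Pencil:** its picture match was weak (0.77). I put this down to the raised trough partly hiding it. The arm's path did not go near the pencil, and it still looked in place after the trough was raised.

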